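# Turn the tumbling mixer's wheel until its filling stem is on top

### The job

The ring chamber on the bench-top tumbling mixer is to be filled next: with the fingertips, push its blue-gripped spokes round one after another until the short filling stem with the red cap points straight up, and leave the wheel standing there. Push gently so that the wheel never spins free, keep off the stem itself, and lift or carry nothing: the mixer, bottles, vials, beaker and tip box stay standing where they are.

Things in the scene. Friction and masses are not known exactly. Their poses are not given: they have to be found in the camera images.
- mixer: The mixer, free-standing, 8 kg. Origin under the wheel's centre at the table; z up, x along the axle, y across it. Grey base plate 220 x 220 x 14 mm (x from -140 to +80 mm). White and blue drive head 94 mm (x from -132 to -38 mm) x 114 mm (y), 209 mm high, roughly on the robot's side. The wheel stands upright in the plane x = 0.
- wheel: The upright wheel, origin at its centre on the axle, 170 mm above the table; x along the axle, z towards the filling stem. White ring chamber, outer radius 71 mm, on six straight spokes 60 degrees apart that run out past it to radius 145 mm. It turns endlessly both ways, stays wherever it is left, and takes about 0.2 N m to turn (1.5 N at a spoke's end).
- spoke_end (a point): The outermost point of one of the six spokes, 145 mm from the wheel's centre, the spoke 30 degrees from the stem; so the stem lies midway between two spokes. From radius 77 to 145 mm each spoke is a blue round grip 16 mm thick with a round end.
- stem: Short brass filling stem with a red cap, 16 mm thick, fixed on the ring midway between two spokes. Origin at its foot, 70 mm from the wheel's centre; its z axis points outwards along the stem, whose end is 92 mm from the wheel's centre.
- bottle_a: Loose white sample bottle, 60 mm across, 130 mm high; origin under its centre. Leave alone.
- bottle_b: Second such bottle, the same size; origin under its centre. Leave alone.
- vial_a: Loose glass vial with grey cap, 32 mm across, 60 mm high; origin under its centre. Leave alone.
- vial_b: Second such vial; origin under its centre. Leave alone.
- beaker: Loose glass beaker, 72 mm across, 90 mm high; origin under its centre. Leave alone.
- tip_box: Loose blue pipette-tip box, 80 x 110 x 50 mm high; origin under its centre. Leave alone.

How it is judged (in metres and radians):
At the end, for the whole second after the job is handed in: The filling stem points straight up within 5 degrees and the wheel is at rest; the mixer and all six bystanders stand upright within 20 mm of where they began (angle between stem's own z axis and vertical below 0.09 rad and angular speed of wheel below 0.05 rad/s and angle between mixer's own z axis and vertical below 0.03 rad and distance of each of mixer, bottle_a, bottle_b, vial_a, vial_b, beaker, tip_box from where it was at the start of the episode below 0.02 m and angle between each of bottle_a, bottle_b, vial_a, vial_b, beaker, tip_box's own z axis and vertical below 0.1 rad); the robot touches nothing.
It fails at once if the filling stem is touched (over 1 N) (contact force between any of the fingers, the arm and stem above 1 N).
It fails at once if the wheel is shoved or squeezed with more than 25 N (contact force between any of the fingers, the arm and wheel above 25 N).
It fails at once if the wheel is flung round (faster than 4 rad/s) (angular speed of wheel above 4 rad/s).
It fails at once if the mixer is shifted by over 20 mm, lifted or tilted (distance of mixer from where it was at the start of the episode above 0.02 m or height (world z) of mixer above 0.01 m or angle between mixer's own z axis and vertical above 0.1 rad).
It fails at once if a bystander is lifted, shifted by over 20 mm or tipped (distance of any of bottle_a, bottle_b, vial_a, vial_b, beaker, tip_box from where it was at the start of the episode above 0.02 m or height (world z) of any of bottle_a, bottle_b, vial_a, vial_b, beaker, tip_box above 0.015 m or angle between any of bottle_a, bottle_b, vial_a, vial_b, beaker, tip_box's own z axis and vertical above 0.2 rad).
It also fails if it takes over 58 s, if anything falls off the work surface, if the arm or the gripper's body presses on something with over 40 N, if the wrist force passes 120 N, or if a joint passes its speed limit or range.

### The arm

A 6-joint arm with a two-finger parallel gripper is mounted at the origin on the work surface. World frame = base frame: x ahead of the robot, y to its left, z up, the work surface at z = 0. Lengths are in m, angles in degrees, forces in N, time in s.
With the tool pointing down it reaches from about 0.35 to 0.875 m from the base axis. Payload 4.2 kg.
Tool frame: the origin (TCP) lies on the front face of the gripper's body, between the roots of the fingers; the fingertips stand 70 mm ahead of it and the grasp point (between the pads) lies 51 mm ahead of it; z points along the fingers, y is the line along which they close (so a half turn about z gives the same grasp; the last joint's range is limited). The gripper opens to 87 mm and grips with 3 to 60 N. Pads are 19 mm wide; open, the fingers measure 117 mm over their backs; the gripper's body (75 mm by 190 mm) begins 51 mm behind the grasp point.
Start: joints at [88.327, 22.042, 0.453, 0, -68.411, -14.817], TCP at [0.177, 0.599, 0.292] pointing down, gripper open.
Joint ranges: [-179.83, 179.83], [-69.29, 118.12], [-61.27, 80.66], [-181.25, 117.63], [-171.15, -9.14], [-177.46, 177.46]. Speed limits (degrees/s): [159.86, 159.86, 180, 180, 180, 180].

### API

Orientations are given as a 3x3 rotation matrix whose columns are the frame's x, y, z axes.
In Python, from station import r gives the robot as it stands.
- The arm moves only by the shell command python3 -m pendant 'ROWS' [OPENING]. ROWS is JSON, a list of rows, each a list of 2 entries, a list of its own where there are three numbers: the shift along the tool's x, y, z in mm, then the turn, a rotation vector about the tool's x, y, z in rad. A call has 1 to 10 rows; each row is the pose to reach, as a shift and turn from the pose commanded when the call began, along the tool's axes at that moment; what a row does not reach only later rows make up. A row lasts 1/10 s, in which the tool goes at most 50 mm and 8.59 degrees, less where a joint would pass 70% of its speed; a pose out of reach is approached as far as the arm can. A call with a gripper value outside its range is refused whole. OPENING is the opening, from 0 (shut) to 1 (fully open), set as the call begins (- or left out, the last holds). The fingers move at their own pace and stop on an object; the grip force is fixed at half the most. Time passes only in rows, so rows that repeat a pose let the fingers close. It gives the time, the measured TCP pose, the force, the opening and the grip force at its end, in the units of the state.
- r.sense(): the state, without advancing time (a new reading comes with each control period).
- r.capture(name): name is "scene" or "top"; returns a dict with "frame" (420x560x3 uint8, red, green, blue), "vertical_fov" (degrees; the focal length in pixels is half the picture's height over the tangent of half this angle, whatever the lens; pixels are square), "cx", "cy" (the principal point, pixels), "rvec" (rotation vector, rad) and "tvec" (3), from world to camera coordinates, as OpenCV has them. Camera axes: x right, y down, z forward; pixel columns grow to the right and rows downward; lengths in m; the calibration is good to about 2 mm. A picture is of the moment at which its call begins. There is no depth.
- r.finish_job(): hands the job in; it is judged then, once.
The state is a dict: "time_s": time; "joints": joint angles; "joint_velocities": joint speeds; "effort": joint torques, N m; "tcp_pos": TCP position; "ee_rot": TCP orientation; "wrist_force": force on the tool from outside, world axes, zero at the start; "moment": the same for the moment, N m; "gripper_width": opening from 0.0 (shut) to 1.0 (fully open); "gripper_force": force on a finger pad.
Only numpy, scipy, OpenCV 4.12 (cv2) and the standard library are available. Lean on these libraries where they do the work, as an engineer would, in place of code of your own. Each camera call takes 0.05 s, during which the arm holds its last target. There are 200 camera calls.

## Working session

There is one attempt and no reset: what is moved stays moved. The work goes in short steps, Python scripts to look and compute and a shell command to move; the robot and the scene stay as the last step left them, time stands still between calls to the robot, and variables do not carry over. Pictures are saved under pics/ and viewed, at most 10 in all, crops included, and the job is handed in when it is done.

```bash
mkdir -p pics; python3 - <<'E'
from station import r
import cv2,json,numpy as np
for n in("scene","top"):
    c=r.capture(n); cv2.imwrite(f"pics/{n}0.png",c["frame"][:,:,::-1]); 
    d={k:np.array(v).tolist() for k,v in c.items() if k!="frame"}; print(d); json.dump(d,open(n+".json","w"))
s=r.sense(); print(s["time_s"],s["tcp_pos"],s["ee_rot"])
E
```

```text
{'vertical_fov': 43.40903000399638, 'cx': 273.4667809568847, 'cy': 210.90924370305177, 'rvec': [1.920935253914715, 1.2683650087090714, -0.5973461228879452], 'tvec': [-0.2980309983483003, -0.18241423863326084, 1.6364049153433833]}
{'vertical_fov': 46.124197628960495, 'cx': 278.13750719222014, 'cy': 211.6582954023737, 'rvec': [2.1771307525005805, -2.151305869713252, 0.10221586525024741], 'tvec': [0.04319753669774327, 0.6353383714638091, 1.2313932103856238]}
0.1 [0.1772696  0.59892043 0.29129598] [[ 9.58813272e-01 -2.84036758e-01 -4.78788343e-04]
 [-2.84037152e-01 -9.58811437e-01 -1.87712759e-03]
 [ 7.41054958e-05  1.93580852e-03 -9.99998124e-01]]
```

View pics/scene0.png

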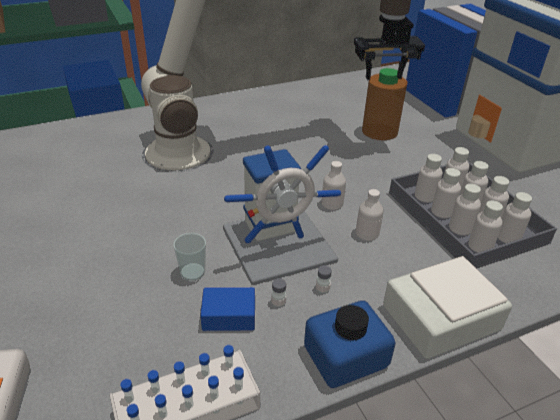

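View pics/top0.png

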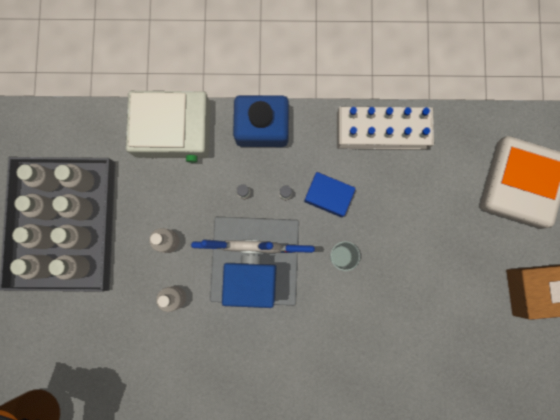

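The scene shows the wheel facing away from the robot, with the red stem near (254,212). In the top view the base plate corners are near (215,217), (298,219), (296,305) and (211,303). I'll zoom in on both next.

```bash
python3 - <<'E'
import cv2,numpy as np
a=cv2.imread("pics/scene0.png")[135:285,210:350]; b=cv2.imread("pics/top0.png")[180:330,150:370]
a=cv2.resize(a,None,fx=4,fy=4,interpolation=cv2.INTER_CUBIC);b=cv2.resize(b,None,fx=3.6,fy=3.6,interpolation=cv2.INTER_CUBIC)
cv2.imwrite("pics/s1.png",a);cv2.imwrite("pics/t1.png",b)
E
```

```text
(no output)
```

View pics/s1.png

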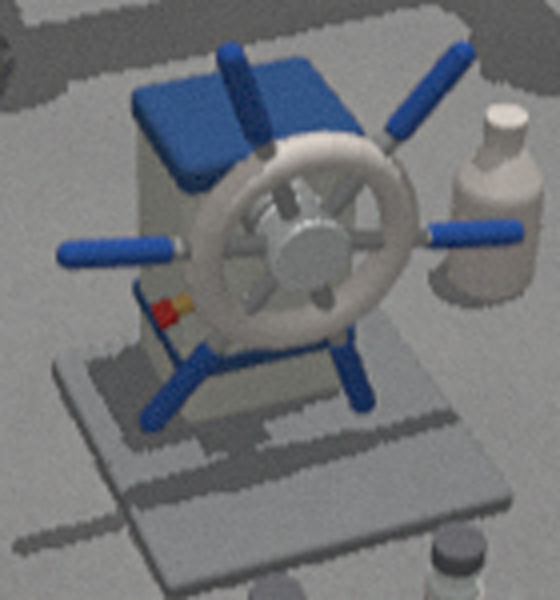

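View pics/t1.png

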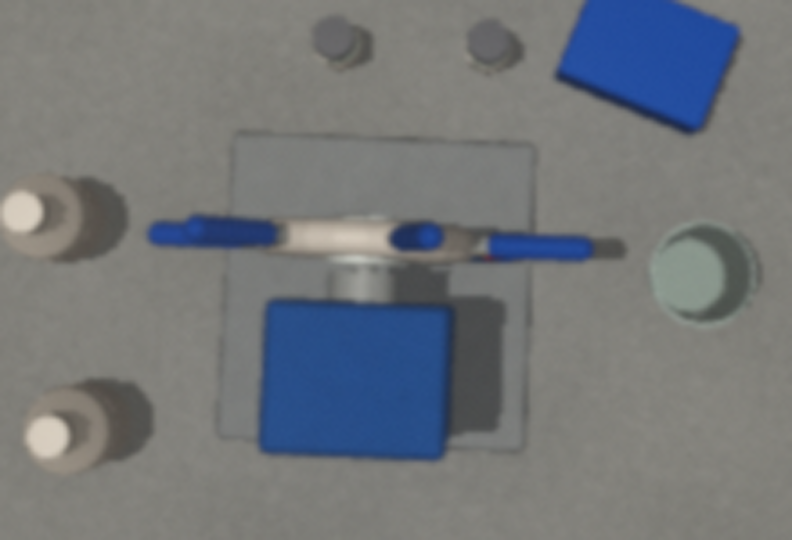

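In the scene crop the spoke tips are at (230,48), (467,50), (520,232), (365,407), (150,425) and (64,255). The red cap is at (163,315), at the lower left between the last two spokes. The top crop shows the plate corners and the bystanders. I'll fit the mixer pose and wheel angle to these points.

```bash
cat > h.py <<'E'
import json,cv2,numpy as np
from scipy.optimize import least_squares
C={}
for n in("scene","top"):
    d=json.load(open(f"{n}.json")); f=210/np.tan(np.radians(d["vertical_fov"]/2))
    C[n]=(np.array([[f,0,d["cx"]],[0,f,d["cy"]],[0,0,1]]),np.array(d["rvec"]),np.array(d["tvec"]))
def proj(n,P):
    K,rv,tv=C[n]; return cv2.projectPoints(np.array(P,float).reshape(-1,3),rv,tv,K,None)[0][:,0]
def ray(n,uv,z):
    K,rv,tv=C[n]; R=cv2.Rodrigues(rv)[0]; o=-R.T@tv; d=R.T@np.linalg.solve(K,[*uv,1]); return o+d*(z-o[2])/d[2]
def W(p,P): # p=x,y,yaw
    c,s=np.cos(p[2]),np.sin(p[2]); P=np.atleast_2d(P).astype(float)
    return P@np.array([[c,s,0],[-s,c,0],[0,0,1]])+[p[0],p[1],0]
def rim(phi,rad): return np.c_[0*phi,rad*np.sin(phi),.17+rad*np.cos(phi)]
E
python3 - <<'E'
from h import *
tips=np.array([(230,50),(465,52),(517,232),(365,404),(152,422),(67,255),(163,315)])/4+[210,135]
sc=np.array([(55,362),(170,590),(510,500)])/4+[210,135]
tc=np.array([(235,133),(535,145),(522,450),(218,435)])/3.6+[150,180]
off=np.radians([90,150,210,270,330,30]) # relative to stem, clockwise
off=np.radians([90+0,150,210,270,-30,30])
PL=np.array([(.08,.11,.014),(.08,-.11,.014),(-.14,-.11,.014),(-.14,.11,.014)])
def res(p):
    a=np.r_[proj("scene",W(p,rim(p[3]+off,.140))),proj("scene",W(p,rim(p[3:4],.086))),proj("scene",W(p,PL[[2,1,0]]))]
    return np.r_[a-np.r_[tips,sc],proj("top",W(p,PL))-tc].ravel()
s=least_squares(res,[.7,.1,0,np.radians(-105)],loss="soft_l1"); p=s.x
print(p,np.degrees(p[2:]),np.round(res(p).reshape(-1,2),1).tolist())
json.dump(p.tolist(),open("p.json","w"))
for n,uv,z in[("botA",(22,212),.13),("botB",(48,436),.13),("vialA",(333,38),.06),("vialB",(489,42),.06),("beaker",(705,274),.05),
 ("box1",(590,0),.05),("box2",(738,36),.05),("box3",(690,128),.05),("box4",(560,72),.04)]:
    print(n,ray("top",np.array(uv)/3.6+[150,180],z).round(3))
E
```

```text
[ 0.54321127  0.11238538 -0.02928823 -1.89915359] [  -1.67809179 -108.81348535] [[-0.4, 0.7], [-0.3, -0.4], [-0.6, -0.1], [-0.7, 0.1], [-1.2, 0.4], [-0.7, 0.0], [0.3, -0.4], [-1.8, -1.9], [-0.8, -0.7], [1.4, -2.1], [-2.1, -2.1], [-1.0, -2.0], [-0.6, -0.9], [-2.1, -0.4]]
botA [0.557 0.337 0.13 ]
botB [0.412 0.314 0.13 ]
vialA [0.684 0.141 0.06 ]
vialB [0.683 0.032 0.06 ]
beaker [ 0.523 -0.12   0.05 ]
box1 [ 0.715 -0.039  0.05 ]
box2 [ 0.691 -0.144  0.05 ]
box3 [ 0.625 -0.11   0.05 ]
box4 [ 0.665 -0.019  0.04 ]
```

```bash
cat >> h.py <<'E'
def shift(yrel,z,xrel=0):
    from station import r
    s=r.sense(); p=json.load(open("p.json")); t=W(p,[xrel,yrel,z])[0]; R=np.array(s["ee_rot"])
    Rt=np.array([[np.cos(p[2]),np.sin(p[2]),0],[np.sin(p[2]),-np.cos(p[2]),0],[0,0,-1]])
    print("t",s["time_s"],"shift",(R.T@(t-s["tcp_pos"])*1000).round(1),"turn",cv2.Rodrigues(R.T@Rt)[0].ravel().round(3),"F",np.round(s["wrist_force"],1))
E
python3 -m pendant '[[[0,0,-50],[0,0,0]],[[0,0,-100],[0,0,0]],[[0,0,-150],[0,0,0]],[[0,0,-150],[0,0,-0.13]],[[0,0,-150],[0,0,-0.258]],[[0,0,-150],[0,0,-0.258]]]' 0
python3 -c "
from h import *
shift(-.10,.44)"
```

```text
time_s: 0.7
tcp_pos: [0.1772, 0.5992, 0.4419]
ee_rot: [[1.0, -0.03, -0.001], [-0.03, -1.0, -0.001], [-0.001, 0.001, -1.0]]
wrist_force: [0.5, 0.8, 0.3]
gripper_width: 0.543
gripper_force: 0.0
t 0.7 shift [380.5 575.6   2.1] turn [ 0.001  0.001 -0.001] F [0.5 0.8 0.3]
```

```bash

python3 -m pendant '[[[20,30,0],[0,0,0]],[[45,68,0],[0,0,0]],[[70,106,0],[0,0,0]],[[95,144,0],[0,0,0]],[[120,182,0],[0,0,0]],[[145,220,0],[0,0,0]],[[170,258,0],[0,0,0]],[[190,288,0],[0,0,0]]]' >/dev/null
python3 -m pendant '[[[20,30,0],[0,0,0]],[[45,68,0],[0,0,0]],[[70,106,0],[0,0,0]],[[95,144,0],[0,0,0]],[[120,182,0],[0,0,0]],[[145,220,0],[0,0,0]],[[170,258,0],[0,0,0]],[[190,288,0],[0,0,0]],[[190,288,0],[0,0,0]]]'
python3 -c "
from h import *
shift(-.10,.345)"
```

```text
time_s: 2.4
tcp_pos: [0.5415, 0.0091, 0.4404]
ee_rot: [[0.999, -0.038, -0.003], [-0.038, -0.999, -0.002], [-0.003, 0.002, -1.0]]
wrist_force: [-0.4, 1.1, -0.4]
gripper_width: 0.006
gripper_force: 0.0
t 2.4 shift [-1.  -3.4 95.4] turn [ 0.002  0.003 -0.009] F [-0.4  1.1 -0.4]
```

Now I'll descend to fingertip z = 0.275 and check with the scene camera.

```bash

python3 -m pendant '[[[0,-1,40],[0,0,0]],[[0,-2,75],[0,0,0]],[[0,-3,95],[0,0,0]],[[0,-3,95],[0,0,0]]]'
python3 - <<'E'
from h import *
from station import r
shift(-.10,.345)
a=r.capture("scene")["frame"][80:260,200:380,::-1]
cv2.imwrite("pics/s2.png",cv2.resize(a,None,fx=3.3,fy=3.3,interpolation=cv2.INTER_CUBIC))
E
```

```text
time_s: 2.8
tcp_pos: [0.5384, 0.0154, 0.3435]
ee_rot: [[0.999, -0.032, -0.008], [-0.032, -0.999, -0.002], [-0.008, 0.002, -1.0]]
wrist_force: [0.3, 0.8, 0.8]
gripper_width: 0.002
gripper_force: 0.0
t 2.8 shift [ 2.   2.9 -1.5] turn [ 0.002  0.008 -0.002] F [0.3 0.8 0.8]
```

View pics/s2.png

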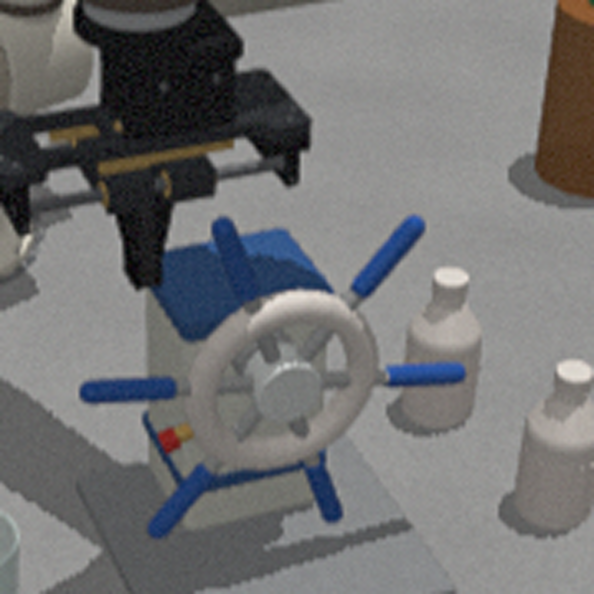

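The fingertip is at (148,280), on the near side of spoke A (tip at (222,222)) and at the right height. I'll push A towards +y.

```bash

python3 -m pendant '[[[2,-10,0],[0,0,0]],[[2,-20,0],[0,0,0]],[[2,-30,0],[0,0,0]],[[2,-40,0],[0,0,0]],[[2,-50,0],[0,0,0]],[[2,-60,0],[0,0,0]],[[2,-70,0],[0,0,0]],[[2,-70,0],[0,0,0]]]'
cat >> h.py <<'E'
def blue_angle(tag=None):
    from station import r
    p=json.load(open("p.json")); im=r.capture("scene")["frame"].astype(int)
    B=np.clip(im[:,:,2]-im[:,:,0],0,120)/120.*(im[:,:,2]>90)
    B=cv2.GaussianBlur(B,(0,0),.7); 
    def score(a,ks): # grip inside blue, flanks outside not blue
        t=0
        for k in ks:
            ph=np.radians(a+30+60*k); rr=np.linspace(.095,.143,14)
            for off,w in((0,1),(.014,-.5),(-.014,-.5)):
                P=rim(np.full(14,ph),rr)+np.array([0,off*np.cos(ph),-off*np.sin(ph)])
                uv=proj("scene",W(p,P)).astype(np.float32)
                t+=w*cv2.remap(B.astype(np.float32),uv[:,0].copy(),uv[:,1].copy(),1).sum()
        return t
    A=np.arange(-30,30,.25); S=[score(a,range(6)) for a in A]; i=int(np.argmax(S)); print("stem angle mod60:",A[i],"score",round(S[i],1))
    if tag: cv2.imwrite(f"pics/{tag}.png",cv2.resize(im[80:260,200:380,::-1].astype(np.uint8),None,fx=3.3,fy=3.3,interpolation=cv2.INTER_CUBIC))
E
python3 -c "
from h import *
shift(.042,.345); blue_angle()"
```

```text
time_s: 3.65
tcp_pos: [0.5441, 0.0867, 0.3467]
ee_rot: [[1.0, -0.028, -0.001], [-0.028, -1.0, 0.001], [-0.001, -0.001, -1.0]]
wrist_force: [-0.2, -0.1, -1.0]
gripper_width: 0.005
gripper_force: 0.0
t 3.65 shift [ -1.6 -67.7   1.8] turn [-0.001  0.001  0.001] F [-0.2 -0.1 -1. ]
stem angle mod60: 27.75 score 45.3
```

```bash

python3 -m pendant '[[[-1,-8,0],[0,0,0]],[[-1,-17,1],[0,0,0]],[[-1,-26,1],[0,0,0]],[[-1,-35,1],[0,0,0]],[[-1,-44,2],[0,0,0]],[[-1,-53,2],[0,0,0]],[[-1,-61,2],[0,0,0]],[[-1,-66,2],[0,0,0]],[[-1,-66,2],[0,0,0]]]'
python3 -c "
from h import *
shift(-.115,.42); blue_angle('s3')"
```

```text
time_s: 4.6
tcp_pos: [0.5453, 0.1522, 0.3452]
ee_rot: [[1.0, -0.029, 0.0], [-0.029, -1.0, 0.001], [0.0, -0.001, -1.0]]
wrist_force: [0.5, -0.3, 0.5]
gripper_width: 0.004
gripper_force: 0.0
t 4.6 shift [ -0.9 154.8 -74.9] turn [-0.001 -0.     0.   ] F [ 0.5 -0.3  0.5]
stem angle mod60: -1.25 score 36.0
```

View pics/s3.png

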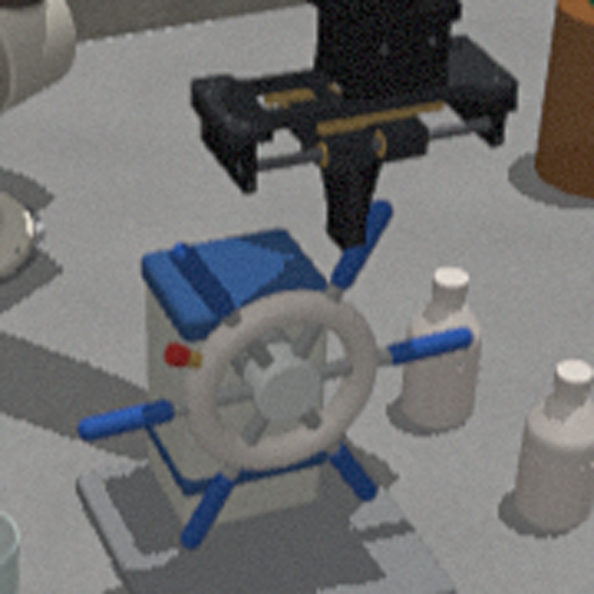

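The wheel turned as planned: the red cap is at (178,355), stem about -61°, and the next spoke (tip (180,248)) is at -31°. I'll lift over it and drop in behind.

```bash

python3 -m pendant '[[[0,8,0],[0,0,0]],[[0,8,-40],[0,0,0]],[[0,10,-78],[0,0,0]],[[0,50,-78],[0,0,0]],[[0,95,-78],[0,0,0]],[[0,140,-78],[0,0,0]],[[0,162,-78],[0,0,0]],[[0,162,-78],[0,0,0]],[[0,162,-40],[0,0,0]],[[0,162,-1],[0,0,0]]]'
python3 -m pendant '[[[0,0,0],[0,0,0]],[[0,-10,0],[0,0,0]],[[0,-20,0],[0,0,0]],[[0,-30,0],[0,0,0]],[[0,-40,0],[0,0,0]],[[0,-50,0],[0,0,0]],[[0,-60,0],[0,0,0]],[[0,-70,0],[0,0,0]],[[0,-80,0],[0,0,0]],[[0,-80,0],[0,0,0]]]'
python3 -c "
from h import *
shift(.040,.345); blue_angle()"
```

```text
time_s: 5.65
tcp_pos: [0.5408, -0.0108, 0.3468]
ee_rot: [[1.0, -0.03, 0.005], [-0.03, -1.0, 0.002], [0.005, -0.002, -1.0]]
wrist_force: [0.7, -0.8, -1.4]
gripper_width: 0.002
gripper_force: 0.0
time_s: 6.65
tcp_pos: [0.5427, 0.0708, 0.3456]
ee_rot: [[1.0, -0.029, -0.001], [-0.029, -1.0, 0.001], [-0.001, -0.001, -1.0]]
wrist_force: [-0.2, -0.0, -0.3]
gripper_width: 0.002
gripper_force: 0.0
t 6.65 shift [ -0.6 -81.5   0.7] turn [-0.001  0.001  0.001] F [-0.2 -0.  -0.3]
stem angle mod60: 20.75 score 43.0
```

```bash

python3 -m pendant '[[[0,-9,0],[0,0,0]],[[0,-18,0],[0,0,0]],[[0,-27,0],[0,0,0]],[[0,-36,0],[0,0,0]],[[0,-45,0],[0,0,0]],[[0,-54,0],[0,0,0]],[[0,-62,0],[0,0,0]],[[0,-69,0],[0,0,0]],[[0,-75,0],[0,0,0]],[[0,-75,0],[0,0,0]]]'
python3 -c "
from h import *
shift(.0415,.345); blue_angle()"
```

```text
time_s: 7.7
tcp_pos: [0.5451, 0.1452, 0.3462]
ee_rot: [[1.0, -0.029, 0.0], [-0.029, -1.0, 0.001], [0.0, -0.001, -1.0]]
wrist_force: [-0.1, 0.4, 0.3]
gripper_width: 0.004
gripper_force: 0.0
t 7.7 shift [-0.9 -8.6  1.2] turn [-0.001 -0.     0.   ] F [-0.1  0.4  0.3]
stem angle mod60: -4.75 score 36.2
```

```bash

python3 -m pendant '[[[0,-3,0],[0,0,0]],[[0,-6,0],[0,0,0]],[[0,-9,0],[0,0,0]],[[0,-9,0],[0,0,0]],[[0,-9,0],[0,0,0]],[[0,-4,0],[0,0,0]],[[0,3,0],[0,0,0]],[[0,3,-40],[0,0,0]],[[0,3,-80],[0,0,0]],[[0,3,-90],[0,0,0]]]'
python3 -m pendant '[[[-40,0,-20],[0,0,0]],[[-80,0,-40],[0,0,0]],[[-120,0,-60],[0,0,0]],[[-120,0,-60],[0,0,0]]]' >/dev/null
python3 -c "
from h import *
blue_angle('s4')"
```

```text
time_s: 8.75
tcp_pos: [0.546, 0.1407, 0.4418]
ee_rot: [[1.0, -0.03, 0.01], [-0.03, -1.0, 0.003], [0.009, -0.004, -1.0]]
wrist_force: [-0.4, -0.0, 0.1]
gripper_width: 0.006
gripper_force: 0.0
stem angle mod60: -0.75 score 36.9
```

View pics/s4.png

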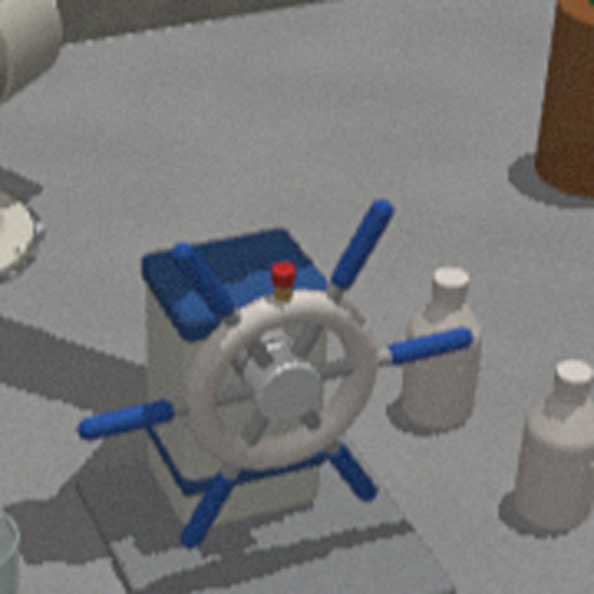

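The red cap is at (284,270), directly above the hub. I'll cross-check the angle from the tip pixels, then hand in.

```bash
python3 - <<'E'
from h import *
from station import r
p=json.load(open("p.json"))
t=np.array([(181,248),(382,207),(467,337),(371,493),(188,540),(85,431),(284,271)])/3.3+[200,80]
off=np.radians([-30,30,90,150,210,270])
f=lambda q:(np.r_[proj("scene",W(p,rim(q[0]+off,.14))),proj("scene",W(p,rim(q[:1],.086)))]-t).ravel()
s=least_squares(f,[0.]); a=np.degrees(s.x[0]); print(a,f(s.x).round(1))
if abs(a)<2.5: print(r.finish_job())
E
```

```text
-1.3134102884795835 [-0.4  0.9  0.4 -0.1 -0.6 -0.1 -1.1  0.   0.   0.4 -0.3 -0.3 -0.4  1.3]
the job is handed in; nothing more can be done
None
```

The job is handed in: I turned the wheel with two gentle spoke pushes until the filling stem pointed up, about 1° off vertical by two camera measurements (the limit is 5°). The arm was drawn clear beforehand, and no verdict came back.

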